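Clear the wedge and set the V-notched clamp on its half-open catch

ROBOT

A 6-joint arm with a two-finger parallel gripper is mounted at the origin on a cart in front of the work surface, level with it; the furniture and walls round the work are solid. World frame = base frame: x ahead of the robot, y to its left, z up, the work surface at z = 0. Lengths are in m, angles in degrees, forces in N, time in s.
With the tool pointing down it reaches from about 0.3 to 0.75 m from the base axis. Payload 8.5 kg.
Tool frame: the origin (TCP) lies midway between the tips of the shut fingers; the grasp point (between the pads) lies 19 mm behind it; z points along the fingers, y is the direction in which the jaws open and shut (so a half turn about z gives the same grasp; the last joint's range is limited). The gripper opens to 85 mm and grips with 20 to 120 N. Pads are 22 mm wide; open, the fingers measure 114 mm over their backs; the gripper's body (76 mm by 85 mm) begins 54 mm behind the grasp point. The pads swing forward as they close: fully open they stand 13 mm farther back than shut.
Start: joints at [-76.049, 21.807, 74.336, -0, 83.858, -12.336], TCP at [0.244, -0.493, 0.231] pointing down, gripper open.
Joint ranges: [-178.18, 178.18], [-50.72, 133.34], [12.68, 142.11], [-81.47, 261.47], [9.98, 163.14], [-165.26, 165.26]. Speed limits (degrees/s): [136.94, 136.94, 180, 180, 180, 180].

INTERFACE

Orientations are given as a 3x3 rotation matrix whose columns are the frame's x, y, z axes.
In Python, from rig import env, viewer, ticket gives the robot as it stands. The module is installed in compiled form; this text tells all that it offers.
- The arm moves only by the shell command python3 -m pendant 'ROWS' [FORCE]. ROWS is JSON, a list of rows, each a list of 3 entries, a list of its own where there are three numbers: the shift along the world's x, y, z in mm, then the turn about the world's z in rad, then the opening, from -1 (shut) to 1 (fully open). A call has 1 to 12 rows; each row shifts and turns the pose as measured when the row begins; what a row does not reach is not made up. A row lasts 1/8 s, in which the tool goes at most 62.5 mm and 10.7 degrees, less where a joint would pass 70% of its speed; a pose out of reach is approached as far as the arm can. A call with a gripper value outside its range is refused whole. The fingers move at their own pace and stop on an object; FORCE is the grip in N (left out, the last holds). Time passes only in rows, so rows that do not move let the fingers close. It gives the time, the measured TCP pose, the force and the opening at its end, in the units of the state.
- env.observe(): the state, without advancing time (a new reading comes with each control period).
- viewer.get_image(name): name is "side" or "top" or "wrist"; returns (picture, depth): 420x560x3 uint8, red, green, blue; 420x560 float32, m along the optical axis (not along the pixel's ray), 0 where there is no reading.
- viewer.camera_params(name): a dict with "fx", "fy", "cx", "cy" (pixels), "rvec" (rotation vector, rad) and "tvec" (3), from world to camera coordinates, as OpenCV has them; the wrist camera has in their place "T_tool_cam" (4x4, takes a point from camera to tool coordinates, whose origin is the TCP and whose axes are the flange's). Camera axes: x right, y down, z forward; pixel columns grow to the right and rows downward; lengths in m; the calibration is good to about 2 mm. The wrist camera is an equidistant fisheye: a pixel r from the principal point sees the ray r / f radians off the axis. A picture is of the moment at which its call begins: read the wrist's pose just before it. camera_params takes no time and is no camera call.
- ticket.close_job(): hands the job in, once; it reports no verdict.
The state is a dict: "time_s": time; "q": joint angles; "qvel": joint speeds; "joint_efforts": joint torques, N m; "position": TCP position; "tool_rot": TCP orientation; "ft_force": force on the tool from outside, world axes, zero at the start; "wrist_torque": the same for the moment, N m; "grip_width": finger opening in m.
Only numpy, scipy, OpenCV 4.12 (cv2) and the standard library are available. Lean on these libraries where they do the work, as an engineer would, in place of code of your own. Each camera call takes 0.05 s, during which the arm holds its last target. There are 200 camera calls.

TASK

Get the clamp with the V-notched jaws ready for loading: without picking it up, push the wooden wedge that blocks its slide sideways right off the clamp's bed onto the bench, then push the sliding jaw by its upright thumb plate all the way back to its stop and let it go, so that it springs back and catches half open on its stop pin. Leave the flat-jawed clamp with its wedge alone, and do not disturb the other things on the bench.

Things in the scene. Friction and masses are not known exactly. Their poses are not given: they have to be found in the camera images.
- vee_clamp: bench clamp whose jaws have V notches (31 mm wide, 16 deep). Frame: origin under the bed on the bench, x along the bed from jaws to end stop (away from the robot, turned up to 0.35 rad), y left, z up. Plywood bed x -110..95, y -36..36 mm, 12 mm thick, fixed to the bench. Fixed jaw x -105..-75 mm, 34 mm high; end stop x 75..91 mm, 38 mm high. Jaws shut: the notches form a square hole
- vee_slide (a joint): its sliding jaw (wood; x -75..15, y -30..35 mm when shut, 35 mm high): travel along clamp +x in m, 0 shut, 0.056 at its stop. Hidden spring drives it shut (2.5 N at 0, 6.5 N at the stop; pushing takes under 12 N). The pin climbs a tooth on it and drops behind past 0.034: let go beyond that, it springs back and catches at 0.034; let go before, it shuts
- vee_plate (a point): middle of the front (-x) face of the upright steel thumb plate on that slide, the face to push towards the clamp's +x; 53 mm above the bench. Plate 44 mm wide (y), 6 mm thick, top 61 mm above the bench; the slide before it is 35 mm high, so 26 mm of plate stand free
- vee_pin (a joint): sprung stop pin of the V-notched clamp: height in m, 0 = down (free or latched), up to 0.014 = raised by the tooth; it works by itself. Its steel bracket stands on the clamp's +y side, x -51..-33, y 22..46 mm, 54 mm high; the pin's black knob tops out 64 mm above the bench, 78 mm when raised
- vee_wedge: loose hardwood wedge, 32x70 mm, 26 mm high at its thick end, 4 mm at its thin end, about 60 g. Origin at the centre of its underside; y axis to the thick end, along the clamp's +y within 0.12 rad. It lies across the V-notched clamp's bed (12 mm up) in the 60 mm space between slide and end stop, and keeps the slide from its catch
- flat_clamp: the other bench clamp, alike in frame, sizes and mechanism but with plain flat jaws; to be left alone
- flat_slide (a joint): sliding jaw of the flat-jawed clamp, 0 = shut; to stay shut
- flat_wedge: the wedge lying in the flat-jawed clamp, like the other; to stay where it is
- cup: small plain clay cup, 62 mm across, 53 mm tall; bystander, origin at the centre of its underside
- flower_mould: white plaster block with a flower in its top, 50x62x26 mm; bystander, origin at the centre of its underside
- rib: flat wooden kidney rib, 47x116x6 mm; bystander, origin at the centre of its underside
- mallet: rubber mallet lying down, 95x265x60 mm; bystander, origin at the centre of its underside
- stopper_black: black tapered stopper, 44 mm across, 50 mm tall; bystander, origin at the centre of its underside
Mind the look-alikes: they are no part of the job. What is shaped like the vee_wedge but black or turquoise is not meant.

How it is judged:
By the outcome, as a careful person would: the job done as asked, in the order asked, and still so for the second after the job is handed in, with the robot touching nothing.
It also fails if it takes over 46 s, if anything falls off the work surface, if the arm or the gripper's body presses on something with over 40 N, if the wrist force passes 120 N, or if a joint passes its speed limit or range.

## Working session

There is one attempt and no reset: what is moved stays moved. The work goes in short steps, Python scripts to look and compute and a shell command to move; the robot and the scene stay as the last step left them, time stands still between calls to the robot, and variables do not carry over. Pictures are saved under pics/ and viewed, about 8 in all and at most 12, crops included, and the job is handed in when it is done.

```bash
mkdir -p pics; cat > h.py <<'E'
import numpy as np, cv2
from rig import env, viewer, ticket
def shot(n):
    im,d=viewer.get_image(n); return im.copy(),d.copy()
def cloud(n,d):
    p=viewer.camera_params(n); R,_=cv2.Rodrigues(np.array(p['rvec'],float)); t=np.array(p['tvec'],float).ravel()
    v,u=np.mgrid[0:d.shape[0],0:d.shape[1]]
    X=np.stack([(u-p['cx'])/p['fx']*d,(v-p['cy'])/p['fy']*d,d],-1)
    W=(X-t)@R; W[d<=0]=np.nan
    return W
E
python3 - <<'E'
from h import *
ims=[]
for n in('top','side'):
    im,d=shot(n); np.savez(f'{n}0.npz',im=im,W=cloud(n,d))
    cv2.imwrite(f'pics/{n}0.png',cv2.resize(im[:,:,::-1],(800,600),interpolation=cv2.INTER_CUBIC))
    p=viewer.camera_params(n);R,_=cv2.Rodrigues(np.array(p['rvec'],float));print(n,-R.T@np.array(p['tvec']).ravel(),p['fx'])
print(env.observe()); print(viewer.camera_params('wrist'))
E
```

```text
top [0.23992594 0.02009652 1.91560626] 539.2076290118098
side [0.11497932 0.77175757 0.79888295] 397.2415722048932
{'time_s': 0.1, 'q': array([-7.60489136e+01,  2.18405505e+01,  7.43782803e+01, -2.10759100e-04,
        8.38583616e+01, -1.23367212e+01]), 'qvel': array([ 0.04127912, -0.07462932, -0.07476102,  0.0587909 , -0.0193768 ,
       -0.04278533]), 'joint_efforts': array([ 4.45712067e-03, -4.49220264e+01, -2.31658101e+01, -1.49605771e-04,
        3.57445671e-03,  1.17728300e-05]), 'position': array([ 0.24351128, -0.49287566,  0.230754  ]), 'tool_rot': array([[ 8.96580566e-01,  4.42880550e-01, -3.28365239e-04],
       [ 4.42880581e-01, -8.96579658e-01,  1.30663751e-03],
       [ 2.84278745e-04, -1.31693238e-03, -9.99999092e-01]]), 'ft_force': array([-0.48244389,  0.04433323, -0.28151564]), 'wrist_torque': array([-0.01257101, -0.03284356,  0.01317555]), 'grip_width': 0.08547331391939629}
{'fx': 325.19226210127806, 'fy': 325.19226210127806, 'cx': 279.6275876694817, 'cy': 211.8165419441995, 'T_tool_cam': array([[-3.07360250e-04, -9.64633291e-01, -2.63595369e-01,
         6.62479432e-02],
       [ 9.99999942e-01, -2.57740013e-04, -2.22824988e-04,
         3.66068525e-04],
       [ 1.47005328e-04, -2.63595422e-01,  9.64633315e-01,
        -1.42252087e-01],
       [ 0.00000000e+00,  0.00000000e+00,  0.00000000e+00,
         1.00000000e+00]])}
```

View pics/top0.png

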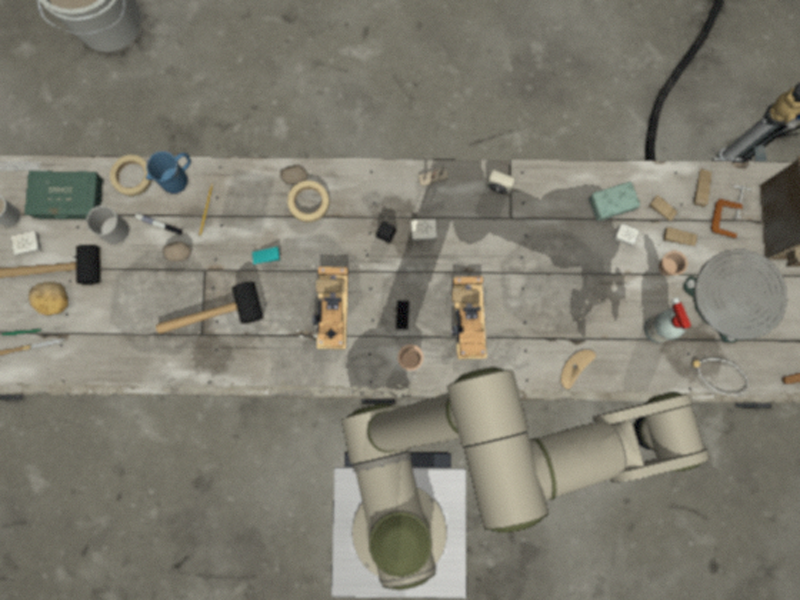

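View pics/side0.png

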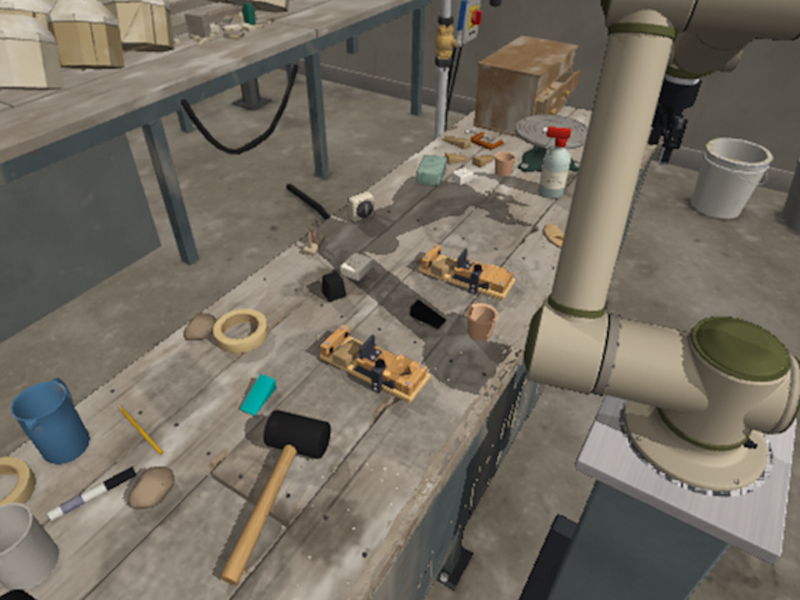

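The left clamp (800-px top view, ~(332,310)) shows the dark V hole at (330,333). The right one (468,318) looks plain. The mallet head is at (248,302) and the black wedge at (402,315). Next I'll measure using depth.

```bash
python3 - <<'E'
from h import *
Z={n:np.load(f'{n}0.npz') for n in('top','side')}
for n,box in(('top',(190,280,210,275)),('side',(215,310,215,290))):
    W=Z[n]['W'];im=Z[n]['im']
    r0,r1,c0,c1=(180,255,210,255) if n=='top' else (225,285,218,305)
    w=W[r0:r1,c0:c1].reshape(-1,3); 
    hsv=cv2.cvtColor(im,cv2.COLOR_RGB2HSV)[r0:r1,c0:c1].reshape(-1,3)
    m=(w[:,2]>0.006)&(w[:,2]<0.09)
    rect=cv2.minAreaRect((w[m,:2]*1000).astype(np.float32)); print(n,m.sum(),rect)
    dk=m&(hsv[:,2]<75)&(w[:,2]>0.04); print(' dark',np.nanmean(w[dk],0),np.nanmax(w[m],0))
    print(' bench z',np.nanmedian(w[w[:,2]<0.006,2]))
crops=[cv2.resize(Z['top']['im'][175:260,205:350],None,fx=5.4,fy=5.4,interpolation=3)[:, :783], cv2.resize(Z['side']['im'][165:285,215:375],None,fx=4.89,fy=4.89,interpolation=3)]
a=cv2.resize(Z['side']['im'][220:285,215:310],(400,274),interpolation=3)
b=cv2.resize(Z['side']['im'][165:215,288:368],(400,250),interpolation=3)
c=cv2.resize(Z['top']['im'][180:255,205:255],(400,600),interpolation=3)
ab=np.vstack([a,b,np.zeros((76,400,3),np.uint8)])
cv2.imwrite('pics/crop.png',np.hstack([ab,c])[:,:,::-1])
E
```

```text
top 1297 ((536.1008911132812, 173.07424926757812), (269.0210876464844, 159.3226776123047), 0.8917323350906372)
 dark [0.51988126 0.19348032 0.05919649] [0.67021179 0.25446941 0.07412127]
 bench z -0.0016359184066817244
side 1892 ((536.07568359375, 112.6875991821289), (215.91407775878906, 202.57765197753906), 88.73741149902344)
 dark [0.52751395 0.19226838 0.05363192] [0.6394196  0.22132609 0.06686094]
 bench z -0.0003746767476065224
```

View pics/crop.png

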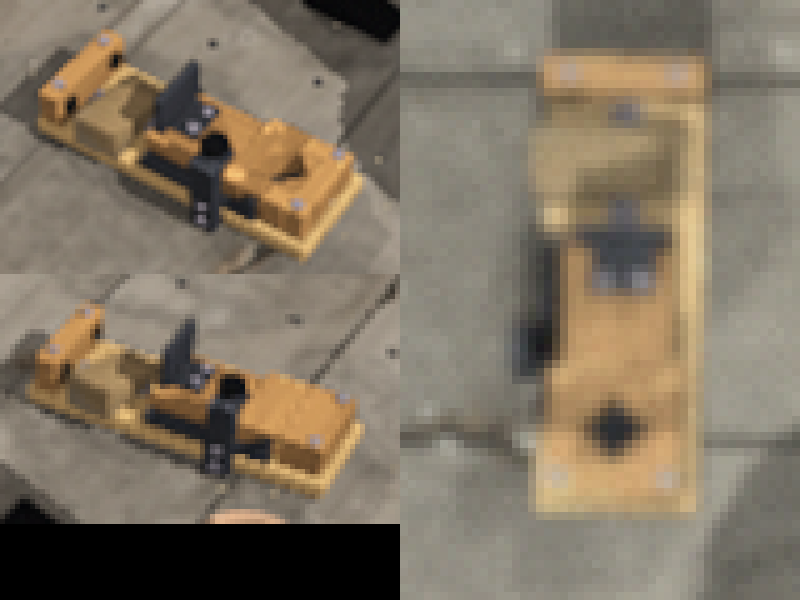

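The crop confirms it: the left clamp has the V hole, pin on its +y side and wedge thick end towards +y. Next I cast rays from the bed corners and other key points in the top crop.

```bash
python3 - <<'E'
from h import *
p=viewer.camera_params('top');R,_=cv2.Rodrigues(np.array(p['rvec'],float));t=np.array(p['tvec']).ravel();C=-R.T@t
def ray(c,r,z):
    u=205+(c-400)/8-.5;v=180+r/8-.5
    d=R.T@np.array([(u-p['cx'])/p['fx'],(v-p['cy'])/p['fy'],1]);return C+d*(z-C[2])/d[2]
P={k:ray(*a) for k,a in dict(bl=(535,514,.012),br=(696,514,.012),rt=(710,100,.012),rb=(698,460,.012),stopTL=(538,52,.038),stopTR=(707,52,.038),hole=(612,428,.034),plate=(625,240,.061),wthickT=(532,135,.038),wthickB=(532,195,.038),knob=(540,340,.064)).items()}
for k,v in P.items(): print(k,(v*1000).round(1))
ax=P['rt']-P['rb'];th=np.arctan2(ax[1],ax[0]);print('yaw',th)
# origin: hole centre is x=-75 y=0 ; front bed edge mid x=-110
e=np.array([np.cos(th),np.sin(th)])
print('O from hole',P['hole'][:2]+.075*e,'from front',(P['bl']+P['br'])[:2]/2+.110*e,'stop back', (P['stopTL']+P['stopTR'])[:2]/2-.091*e)
W=np.load('top0.npz');w=W['W'];
# other things within 0.2m of the clamp at height >8mm
m=(w[...,2]>.01)&(w[...,2]<.1)&(w[...,0]>.4)&(w[...,0]<.75)&(w[...,1]>-.1)&(w[...,1]<.45)
n,l,s,c=cv2.connectedComponentsWithStats(m.astype(np.uint8))
for i in range(1,n):
    if s[i,4]>15: q=w[l==i]*1000;print(s[i],q.min(0).round(),q.max(0).round())
E
```

```text
bl [437.3 207.4  12. ]
br [438.  136.1  12. ]
rt [625.  133.5  12. ]
rb [462.1 135.6  12. ]
stopTL [640.8 208.9  38. ]
stopTR [641.5 133.7  38. ]
hole [473.2 172.4  34. ]
plate [552.5 166.4  61. ]
wthickT [603.2 210.6  38. ]
wthickB [576.2 209.9  38. ]
knob [507.6 202.1  64. ]
yaw -0.013417152533269217
O from hole [0.54823164 0.171363  ] from front [0.54764431 0.17023827] stop back [0.55019672 0.1725016 ]
[263 156  15  15 142] [705.  13.  10.] [749.  63.  63.]
[288 158  19  11 173] [715. -92.  10.] [750. -27.  37.]
[179 173  17  11 117] [652. 308.  10.] [694. 367.  34.]
[ 218  187   26   57 1080] [440. 134.  10.] [640. 218.  74.]
[153 197  32  30 558] [496. 341.  12.] [599. 450.  70.]
[277 210  10  18 127] [498. -21.  10.] [560.  11.  33.]
[278 241  18  14 109] [400. -52.  10.] [446.   7.  63.]
```

```bash
python3 -m pendant '[[[25,55,0],0.1,-1],[[25,55,0],0.1,-1],[[25,55,0],0.1,-1],[[25,55,0],0.1,-1],[[25,55,0],0.1,-1],[[25,55,0],0.1,-1],[[25,55,0],0.1,-1],[[25,55,0],0.1,-1],[[25,55,0],0.1,-1],[[25,55,0],0.1,-1],[[25,55,0],0.1,-1],[[20,50,0],0.01,-1]]' 40
```

```text
time_s: 1.6
position: [0.5419, 0.1821, 0.2275]
tool_rot: [[-0.028, 1.0, -0.005], [1.0, 0.028, 0.001], [0.001, -0.005, -1.0]]
ft_force: [0.3, -0.9, 1.4]
grip_width: -0.0003
```

```bash
python3 -m pendant '[[[24,40,-5],-0.028,-1],[[24,40,-10],0,-1],[[0,0,0],0,-1]]'; cat >> h.py <<'E'
def wray(uv,z,o,p):
    T=np.array(p['T_tool_cam']);x=(uv[0]-p['cx'])/p['fx'];y=(uv[1]-p['cy'])/p['fy'];r=np.hypot(x,y)
    d=np.array([x/r*np.sin(r),y/r*np.sin(r),np.cos(r)]);M=np.array(o['tool_rot'])
    c=np.array(o['position'])+M@T[:3,3];d=M@T[:3,:3]@d;return c+d*(z-c[2])/d[2]
E
python3 - <<'E'
from h import *
import pickle
o=env.observe();im,d=shot('wrist');pickle.dump((o,viewer.camera_params('wrist'),im,d),open('w1.pkl','wb'))
cv2.imwrite('pics/w1.png',cv2.resize(im[:,:,::-1],(800,600),interpolation=3));print(o['position'])
E
```

```text
time_s: 1.98
position: [0.5908, 0.2684, 0.2097]
tool_rot: [[-0.004, 1.0, -0.008], [1.0, 0.004, 0.0], [0.0, -0.008, -1.0]]
ft_force: [-0.4, -0.3, 0.5]
grip_width: -0.0002
[0.59076927 0.26843089 0.20967904]
```

View pics/w1.png

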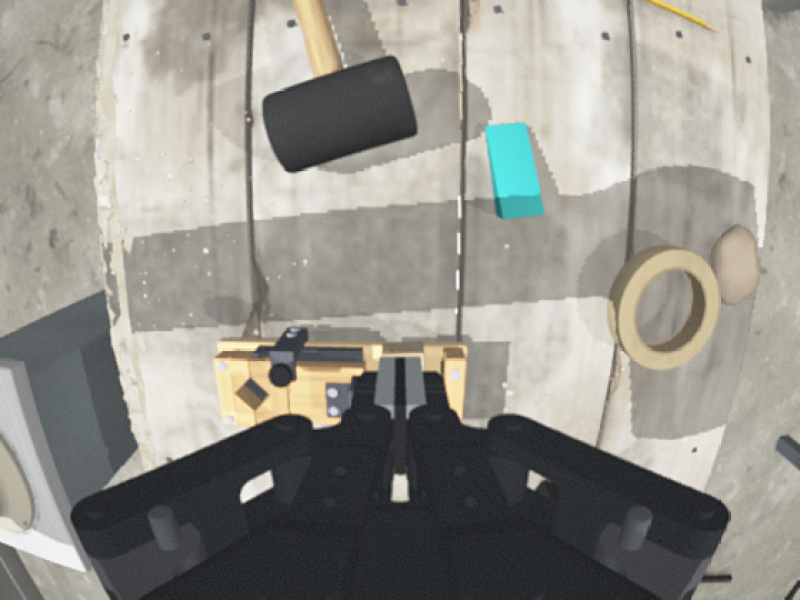

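The wrist view shows the bed's +y edge running from (217,343) to (468,345). The wedge's thick end is near (382–425,347), the knob at (281,373) and the V hole at (252,393). The mallet and turquoise wedge are well clear.

```bash
python3 - <<'E'
from h import *
import pickle
o,p,im,d=pickle.load(open('w1.pkl','rb'))
for k,(u,v,z) in dict(bedFL=(217,342,.012),bedBL=(468,345,.012),wL=(383,345,.038),wR=(424,345,.038),hole=(252,393,.034),stopFrontL=(446,347,.038),stopBackL=(468,347,.038),knob=(281,375,.064),slideEnd=(364,366,.035)).items():
    print(k,(wray((u*.7-.15,v*.7-.15),z,o,p)*1000).round(1))
cv2.imwrite('pics/w1c.png',cv2.resize(im[225:310,140:340,::-1],(800,340),interpolation=3))
E
```

```text
bedFL [438.3 207.4  12. ]
bedBL [642.7 207.9  12. ]
wL [577.3 217.3  38. ]
wR [606.8 217.5  38. ]
hole [472.7 173.2  34. ]
stopFrontL [622.8 216.   38. ]
stopBackL [638.9 216.   38. ]
knob [507.2 203.5  64. ]
slideEnd [562.9 199.4  35. ]
```

View pics/w1c.png

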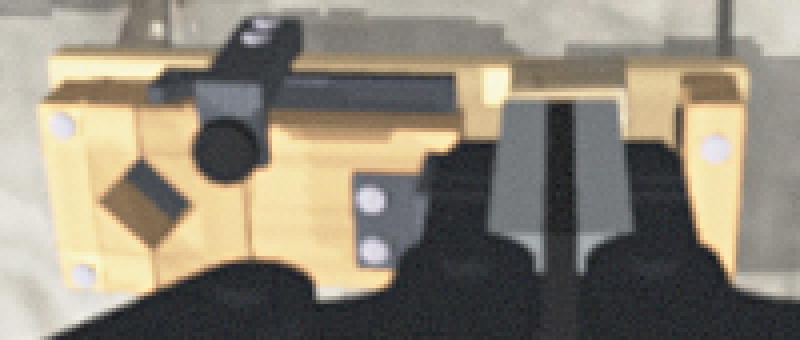

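```bash
python3 -m pendant '[[[1,-6,-50],0,-1],[[0,-6,-50],0,-1],[[0,-6,-45],0,-1],[[0,0,-25],0,-1],[[0,0,0],0,-1]]'
```

```text
time_s: 2.65
position: [0.5903, 0.2436, 0.0395]
tool_rot: [[0.001, 1.0, -0.003], [1.0, -0.001, 0.0], [0.0, -0.003, -1.0]]
ft_force: [0.7, 0.5, 1.0]
grip_width: 0.0
```

```bash
python3 -m pendant '[[[2,0,-17],0,-1],[[0,0,0],0,-1],[[0,-10,0],0,-1],[[0,-10,0],0,-1],[[0,-8,0],0,-1],[[0,-8,0],0,-1],[[0,-8,0],0,-1],[[0,-8,0],0,-1]]'
```

```text
time_s: 3.65
position: [0.5943, 0.1875, 0.0263]
tool_rot: [[0.002, 1.0, 0.004], [1.0, -0.002, 0.001], [0.001, 0.004, -1.0]]
ft_force: [0.6, 0.5, 0.2]
grip_width: 0.0
```

```bash
python3 -m pendant '[[[-1,-6,-5],0,-1],[[-1,-8,-1],0,-1],[[0,-8,0],0,-1],[[0,-8,0],0,-1],[[0,-8,0],0,-1],[[0,-8,0],0,-1],[[0,-8,0],0,-1],[[0,-8,0],0,-1],[[0,-6,0],0,-1],[[0,0,0],0,-1]]'; python3 - <<'E'
from h import *
import pickle
o=env.observe();im,d=shot('wrist');pickle.dump((o,viewer.camera_params('wrist'),im,d),open('w2.pkl','wb'))
s,_=shot('side')
cv2.imwrite('pics/s2.png',np.hstack([cv2.resize(s[215:290,215:340],(500,300),interpolation=3),cv2.resize(im,(300,300))])[:,:,::-1])
E
```

```text
time_s: 4.9
position: [0.5922, 0.1141, 0.0199]
tool_rot: [[0.002, 1.0, 0.004], [1.0, -0.002, 0.001], [0.001, 0.004, -1.0]]
ft_force: [-0.4, 0.1, -0.5]
grip_width: 0.0
```

View pics/s2.png

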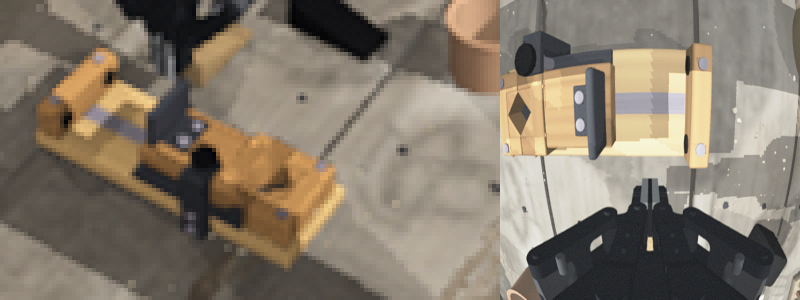

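The wedge now lies on the bench beyond the bed's -y edge, and the gap is empty. I'll raise and back away, then locate the plate from this wrist frame.

```bash
python3 - <<'E'
from h import *
import pickle
o,p,im,d=pickle.load(open('w2.pkl','rb'))
for u,v,z in((164,95,.061),(164,215,.061),(196,100,.061),(196,215,.061),(175,95,.061),(175,215,.061)):print(u,v,(wray((u,v),z,o,p)*1000).round(1))
cv2.imwrite('pics/w2c.png',cv2.resize(im[70:240,100:300,::-1],(700,595),interpolation=3))
E
python3 -m pendant '[[[0,0,40],0,-1],[[0,0,50],0,-1],[[-30,25,20],0,-1],[[-40,25,0],0,-1],[[0,0,0],0,-1]]'
```

```text
164 95 [555.3 191.2  61. ]
164 215 [553.  151.5  61. ]
196 100 [566.  188.8  61. ]
196 215 [564.4 151.5  61. ]
175 95 [559.1 190.9  61. ]
175 215 [557.  151.5  61. ]
time_s: 5.62
position: [0.5198, 0.1669, 0.133]
tool_rot: [[0.001, 1.0, 0.004], [1.0, -0.001, 0.002], [0.002, 0.004, -1.0]]
ft_force: [0.6, 0.0, 0.3]
grip_width: 0.0002
```

View pics/w2c.png

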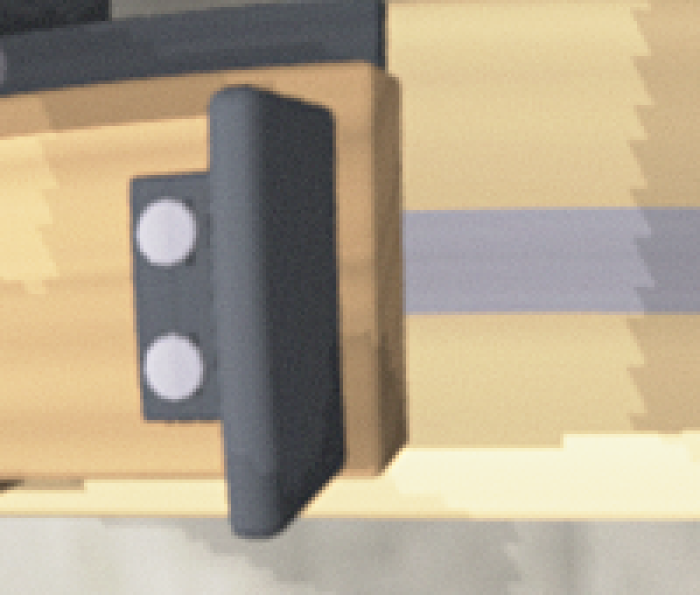

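```bash
python3 -m pendant '[[[3,3,-45],0,-1],[[0,0,-33],0,-1],[[0,0,-8],0,-1],[[0,0,0],0,-1]]'
```

```text
time_s: 6.12
position: [0.5256, 0.1701, 0.0464]
tool_rot: [[-0.0, 1.0, 0.009], [1.0, 0.0, 0.002], [0.002, 0.009, -1.0]]
ft_force: [-0.7, 0.3, 0.1]
grip_width: -0.0
```

```bash
python3 -m pendant '[[[8,0,0],0,-1],[[8,0,0],0,-1],[[8,0,0],0,-1],[[8,0,0],0,-1],[[8,0,0],0,-1],[[8,0,0],0,-1],[[8,0,0],0,-1]]'
```

```text
time_s: 7.0
position: [0.5787, 0.17, 0.048]
tool_rot: [[-0.001, 1.0, -0.007], [1.0, 0.001, 0.001], [0.001, -0.007, -1.0]]
ft_force: [-5.7, -1.1, 0.9]
grip_width: -0.0001
```

```bash
python3 -m pendant '[[[6,0,0],0,-1],[[5,0,0],0,-1],[[3,0,0],0,-1]]'; python3 -m pendant '[[[3,0,0],0,-1],[[3,0,0],0,-1]]'
```

```text
time_s: 7.38
position: [0.592, 0.1699, 0.048]
tool_rot: [[-0.001, 1.0, -0.013], [1.0, 0.001, 0.001], [0.001, -0.013, -1.0]]
ft_force: [-6.6, -0.2, 2.0]
grip_width: 0.0004
time_s: 7.62
position: [0.5956, 0.1699, 0.0479]
tool_rot: [[-0.002, 1.0, -0.021], [1.0, 0.002, -0.0], [-0.0, -0.021, -1.0]]
ft_force: [-18.1, -1.4, 8.9]
grip_width: -0.0001
```

Force rose to 18 N at 0.5956, so it is against the stop. Releasing now.

```bash
python3 -m pendant '[[[-30,0,0],0,-1],[[-30,0,0],0,-1],[[0,0,20],0,-1],[[0,0,40],0,-1],[[0,0,50],0,-1],[[-30,-50,30],0,-1],[[-30,-55,0],0,-1],[[0,-60,0],0,-1],[[0,-60,0],0,-1],[[0,-60,0],0,-1],[[0,0,0],0,-1]]'; python3 - <<'E'
from h import *
s,_=shot('side');t,d=shot('top');W=cloud('top',d);W0=np.load('top0.npz')
cv2.imwrite('pics/end.png',np.hstack([cv2.resize(s[160:290,210:370],(480,390),interpolation=3),cv2.resize(t[175:240,200:253],(318,390),interpolation=3)])[:,:,::-1])
df=cv2.absdiff(t,W0['im']).max(2)>40;df[:,:205]=df[:,:205]
n,l,st,c=cv2.connectedComponentsWithStats(df[110:260].astype(np.uint8))
print([tuple(x) for x in st[1:] if x[4]>8])
E
```

```text
time_s: 9.0
position: [0.4852, -0.1234, 0.1984]
tool_rot: [[-0.002, 1.0, 0.011], [1.0, 0.002, -0.007], [-0.007, 0.011, -1.0]]
ft_force: [-0.2, -0.2, 0.1]
grip_width: 0.0003
[(np.int32(230), np.int32(1), np.int32(72), np.int32(41), np.int32(2055)), (np.int32(299), np.int32(2), np.int32(4), np.int32(5), np.int32(11)), (np.int32(321), np.int32(3), np.int32(35), np.int32(39), np.int32(715)), (np.int32(359), np.int32(20), np.int32(61), np.int32(23), np.int32(958)), (np.int32(295), np.int32(31), np.int32(14), np.int32(10), np.int32(60)), (np.int32(227), np.int32(43), np.int32(25), np.int32(28), np.int32(463)), (np.int32(320), np.int32(43), np.int32(113), np.int32(38), np.int32(2053)), (np.int32(279), np.int32(44), np.int32(32), np.int32(36), np.int32(606)), (np.int32(313), np.int32(47), np.int32(5), np.int32(18), np.int32(65)), (np.int32(245), np.int32(73), np.int32(2), np.int32(7), np.int32(10)), (np.int32(215), np.int32(77), np.int32(31), np.int32(73), np.int32(930)), (np.int32(255), np.int32(81), np.int32(47), np.int32(44), np.int32(381)), (np.int32(300), np.int32(81), np.int32(11), np.
[... 351 characters left out ...]
p.int32(17), np.int32(14), np.int32(130)), (np.int32(342), np.int32(93), np.int32(9), np.int32(7), np.int32(22)), (np.int32(228), np.int32(99), np.int32(10), np.int32(7), np.int32(46)), (np.int32(287), np.int32(98), np.int32(9), np.int32(18), np.int32(53)), (np.int32(343), np.int32(103), np.int32(10), np.int32(19), np.int32(51)), (np.int32(307), np.int32(107), np.int32(13), np.int32(16), np.int32(51)), (np.int32(288), np.int32(119), np.int32(8), np.int32(8), np.int32(43)), (np.int32(243), np.int32(126), np.int32(42), np.int32(24), np.int32(706)), (np.int32(282), np.int32(128), np.int32(24), np.int32(22), np.int32(241)), (np.int32(331), np.int32(147), np.int32(27), np.int32(3), np.int32(53))]
```

View pics/end.png

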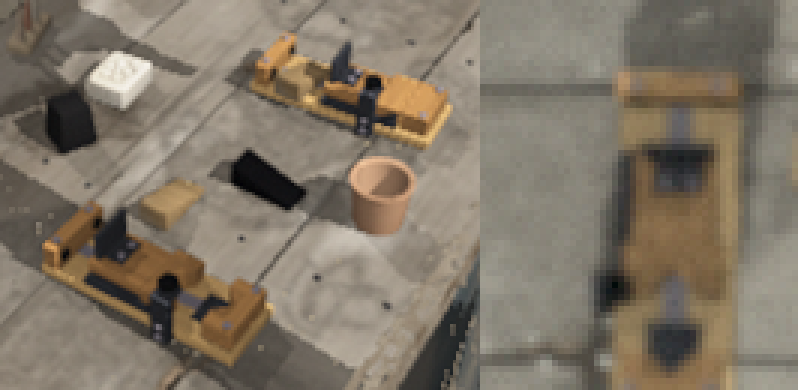

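The end view shows the slide caught half open: the plate moved about 9.4 px × 3.45 mm ≈ 32 mm, against 34 nominal. The wedge is lying on the bench clear of the bed, and the other clamp, cup, black wedge and mould are where they were. I'm handing in.

```bash
python3 -c "
from rig import ticket
print(ticket.close_job())"
```

```text
the job is handed in; nothing more can be done
None
```

The V-notched clamp is ready for loading, and I handed the job in at about 9 s of the 46 s allowed.

- **Wedge:** I pushed it by its thick end, with shut fingers, sideways off the bed's -y edge. The last picture shows it lying on the bench, clear of the clamp and short of the black look-alike.
- **Slide:** I pushed it by the thumb plate until the force rose to 18 N. That is above the 12 N needed to move it, so I took it as being against its stop. I then backed off and let go.
- **Catch:** The last pictures show the slide holding about 32 mm open, read by eye from a coarse top view. That agrees with the 34 mm catch within pixel accuracy.
- **Other things:** The flat-jawed clamp with its wedge, the cup and the mould look unmoved in the final side view. The arm ended clear of everything.

An automatic before/after picture comparison was no use, because arm and shadow changes swamped it. That the flat-jawed clamp, cup and mould are undisturbed is therefore judged by eye. The mallet, rib and other things outside that view were not checked again, but the arm did not go near them at bench height.

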